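# Put the weighing pan back on the dial scale and weigh a twin punnet of cherries

## Task

Put the loose weighing pan back on the dial scale - its cross may stand a little turned on the stem, so feel for it and turn the pan until it drops fully down over the four rubber pads - and let go of it. Then take the twin punnet of cherries from the sloping rest and stand it level in the middle of the pan, square to it. Set both down gently so that the scale is never pressed close to its stop, do not tip the cherries out of the punnet, and leave the other things on the table where they are.

Things in the scene. Friction and masses are not known exactly. Their poses are not given: they have to be found in the camera images.
- pan_mid (a point): Pale grey weighing pan, loose, right way up on the table, about 0.2 kg: 166 mm (its x) by 200 mm (its y), 42 mm high. This point is its centre, 21 mm above the underside, z up. Walls 8 mm thick all round, rim 42 mm and inner floor 12 mm above the underside; wall centres 79 mm from the middle along x, 96 mm along y. Seated, this point is 13 mm above platform_mid; riding on the pads, 21 mm.
- pan_ribs (a point): Middle of the underside of the pan, 21 mm below pan_mid, same axes. A frame of ribs 6 mm thick hangs 8 mm below the pan's 4 mm floor, down to this level; the inside of the frame is 94 mm (x) by 126 mm (y) and fits round the outside of the scale's four pads with 2 mm to spare on each side. Half a turn makes no difference.
- platform_mid (a point): Middle of the dial scale's platform, level with the tops of its four pads (134 mm above the table), z up, x and y square to the scale's housing. Below is the cream housing, at most 150 by 160 mm, top at 105 mm. The platform goes straight down under load. The pads stand on an aluminium cross that turns on the stem at this point: its turn is NOT reported, up to 0.3 rad either way at the start.
- pads (a point): Same point as platform_mid. The black rubber pads, 22 mm across, 13 mm high with rounded tops, are centred 34 mm from the middle along the cross's x and 50 mm along its y (outside 90 by 122 mm); the cross's x lies within 0.3 rad of this x. The cross holds its turn against about 0.4 N m. A pan pressed lightly on the pads and turned drops 8 mm when it comes square with them (either way round).
- scale_platform (a joint): How far the scale's platform is pressed straight down on its spring, in m: 0 empty, 0.005 at its stop. 4 N per mm: about 0.5 mm under the pan, 1.6 mm under pan and punnet. Past 0.0046 it is overloaded.
- carrier_mid (a point): White cardboard twin punnet full of cherries, loose, about 0.45 kg, leaning on the sloping rest at 0.42 rad. Box 95 mm (its x) by 130 mm (its y), 62 mm high; cherries up to 73 mm; a stiff carrying panel along x through the middle, 60 mm long, 10 mm thick across y, top at 115 mm. This point: centre line, 57.5 mm above the underside, z up. Standing in the pan it is 48.5 mm above pan_mid.
- carrier_grip (a point): On the twin punnet's carrying panel, 98 mm above the punnet's underside, on its centre line: the place to pinch across y. Same axes as carrier_mid.
- packing_rest: Fixed wooden sloping rest, 190 mm wide (y) and about 125 mm deep (x); origin under its centre on the table. Its board slopes down towards its own -x at 24 degrees, from 72 mm high at the back to a lip at the front which sticks up 21 mm from the board.
- punnet_a: Bystander: single punnet of cherries, 95 by 95 by 70 mm, origin at its underside.
- punnet_b: Bystander: single punnet of cherries, 95 by 95 by 70 mm, origin at its underside.
- jam_jar: Bystander: amber glass jam jar with a red lid, 66 mm across, 85 mm high, origin at its underside.
- mug: Bystander: blue mug, 80 mm across, 90 mm high, origin at its underside.
- brush: Bystander: wooden hand brush, 190 mm long, lying on the table.
- tape_roll: Bystander: roll of green tape lying flat, 90 mm across, 40 mm high, origin at its underside.

How it is judged (in metres and radians):
On the way:
1. the pan sits fully down over the scale's four pads, let go, with the twin punnet not yet on it (z of pan_mid in the frame of platform_mid below 0.016 m and horizontal distance between pan_mid and platform_mid below 0.005 m and angle between pan_mid's own z axis and vertical below 0.04 rad and contact force between each of the fingers, carrier and pan below 0.2 N), for 0.2 s.
At the end, for the whole second after the job is handed in: Pan dropped over the four pads (its middle under 16 mm above the pad tops and within 5 mm of the platform's middle, tilt under 0.04 rad); twin punnet on the pan's floor within 12 mm of its middle, within 0.15 rad of square to it, tilt under 0.05 rad; both at rest and let go (z of pan_mid in the frame of platform_mid below 0.016 m and horizontal distance between pan_mid and platform_mid below 0.005 m and angle between pan_mid's own z axis and vertical below 0.04 rad and horizontal distance between carrier_mid and pan_mid below 0.012 m and z of carrier_mid in the frame of pan_mid below 0.052 m and angle between the y axis of carrier_mid and the y axis of pan_mid, either way round below 0.15 rad and angle between carrier_mid's own z axis and vertical below 0.05 rad and linear speed of each of carrier, pan below 0.02 m/s); the robot touches nothing.
It fails at once if the scale is overloaded: platform pressed past 4.6 mm (value of joint scale_platform above 0.0046 m).
It fails at once if the twin punnet is tipped more than 0.7 rad (40 degrees) from upright (angle between carrier_mid's own z axis and vertical above 0.7 rad).
It fails at once if a bystander is moved more than 30 mm (distance of any of punnet_a, punnet_b, jam_jar, mug, brush, tape_roll from where it was at the start of the episode above 0.03 m).
It also fails if it takes over 72 s, if anything falls off the work surface, if the arm or the gripper's body presses on something with over 40 N, if the wrist force passes 120 N, or if a joint passes its speed limit or range.

## Robot

A 7-joint arm with a two-finger parallel gripper is mounted at the origin on the work surface. World frame = base frame: x ahead of the robot, y to its left, z up, the work surface at z = 0. Lengths are in mm, angles in rad, forces in N, time in s.
With the tool pointing down it reaches from about 425 to 950 mm from the base axis. Payload 4.7 kg.
Tool frame: the origin (TCP) lies between the finger pads; the fingertips stand 22 mm ahead of it and the grasp point (between the pads) lies 3 mm ahead of it; z points along the fingers, x is the direction in which the jaws open and shut, and the axes are right-handed (so a half turn about z gives the same grasp; the last joint's range is limited). The gripper opens to 87 mm and grips with 3 to 60 N. Pads are 19 mm wide; open, the fingers measure 117 mm over their backs; the gripper's body (75 mm by 190 mm) begins 51 mm behind the grasp point.
Start: joints at [-1.293, 0.469, -0.049, 1.532, 0.024, 1.141, -0.082], TCP at [203.816, 643.511, 244.573] pointing down, gripper open.
Joint ranges: [-2.59, 2.59], [-0.33, 1.99], [-1.39, 1.29], [0.1, 2.45], [-1.04, 4.18], [0.21, 1.99], [-2.66, 2.66]. Speed limits (rad/s): [2.57, 2.57, 3.14, 3.14, 3.14, 3.14, 3.14].

## Interface

Orientations are given as a unit quaternion [w, x, y, z].
In Python, from bench import manip, planner, imaging gives the robot as it stands. Calls block until the motion is done:
- manip.move_to(position, orientation): joint-space move of the TCP to a pose.
- manip.move_straight(position, speed=150, attitude=None, contact_N=None): straight line of the TCP; attitude=None keeps the orientation; speed is the mean speed in mm/s. With contact_N (N) it stops when the force on the tool has changed by that much, and returns True; else False.
- manip.movej(angles): joint-space move.
- manip.grip(opening, effort=None): opening from 0.0 (shut) to 1.0 (fully open); effort is the grip in N (None keeps the last); returns when the fingers have stopped.
- manip.dwell(seconds).
- planner.inverse_kinematics(position, orientation): joint angles nearest the present ones, or None.
- imaging.snapshot(name): name is "scene" or "top" or "wrist"; returns a dict with "image" (384x512x3 uint8, red, green, blue), "range_z" (384x512 float32, mm along the optical axis (not along the pixel's ray), 0 where there is no reading), "mtx" (3x3 intrinsics, pixels), "k1" (the pictures are not rectified: a ray, as slopes to the right and down, at radius r is drawn at 1 + k1 r^2 times it, then the intrinsics apply), "pose" (4x4, takes a point from camera to world coordinates); the wrist camera has in their place "T_tool_cam" (4x4, takes a point from camera to tool coordinates, whose origin is the TCP and whose axes are the tool frame's). Camera axes: x right, y down, z forward; pixel columns grow to the right and rows downward; lengths in mm; the calibration is good to about 2 mm. A picture is of the moment at which its call begins: read the wrist's pose just before it.
A pose or a line that the arm cannot do raises manip.PlanningError and nothing moves.
- manip.hand_in(): hands the job in, once; it reports no verdict.
Trained networks look in the newest picture that a camera, given by its name, has taken for a name from the list of things; names that differ only in an ending like _2 or _b are one class to them, and where a whole thing is asked for, a point or a joint stands for the part that bears it (a point fixed in the world has none). Each returns a list of dicts, best first, with "conf" (0 to 1); they miss things now and then, are a little off and sometimes report something else, mostly with a low value. They report only what shows in the picture. A call takes as long as a camera call.
- imaging.outline_of(camera, thing): "region" (384x512 bool, what is visible of it).
- imaging.pinpoint(camera, thing): "point" ([x, y, z] in mm, in world coordinates, good to about 4 mm: a listed point, or the origin of a listed thing).
Readings, each from a call of its own:
- manip.read_t(): time.
- manip.read_joint_positions(): joint angles.
- manip.read_joint_velocities(): joint speeds.
- manip.read_effort(): joint torques, N m.
- manip.read_tool_pos(): TCP position.
- manip.read_orientation(): TCP orientation.
- manip.read_force(): force on the tool from outside, world axes, zero at the start.
- manip.read_wrist_torque(): the same for the moment, N m.
- manip.read_gripper_width(): opening from 0.0 (shut) to 1.0 (fully open).
Only numpy, scipy, OpenCV 4.12 (cv2) and the standard library are available. Lean on these libraries where they do the work, as an engineer would, in place of code of your own. Each camera call takes 0.05 s, during which the arm holds its last target.

## Working session

There is one attempt and no reset: what is moved stays moved. The work goes in short steps, each a Python script; the robot and the scene stay as the last script left them, time stands still between calls to the robot, and variables do not carry over. Pictures are saved under pics/ and viewed, and the job is handed in when it is done.

```bash
ls; mkdir -p pics; cat > h.py <<'E'
import numpy as np, cv2
from bench import manip, planner, imaging
from scipy.spatial.transform import Rotation as R
def Rq(q): return R.from_quat([q[1],q[2],q[3],q[0]])
def qR(r):
    q=r.as_quat(); return [q[3],q[0],q[1],q[2]]
def cloud(s, T=None):
    z=s["range_z"]; K=s["mtx"]; k1=s["k1"]
    v,u=np.mgrid[0:z.shape[0],0:z.shape[1]]
    xd=(u-K[0,2])/K[0,0]; yd=(v-K[1,2])/K[1,1]
    x,y=xd.copy(),yd.copy()
    for _ in range(15):
        f=1+k1*(x*x+y*y); x=xd/f; y=yd/f
    P=np.stack([x*z,y*z,z],-1)
    T=s["pose"] if T is None else T
    W=P@T[:3,:3].T+T[:3,3]
    W[z<=0]=np.nan
    return W
def save(im,n): cv2.imwrite("pics/"+n,im[...,::-1])
def down(yaw): # tool z down, tool x at yaw
    return qR(R.from_euler('z',yaw)*R.from_euler('x',np.pi))
def wristT(s,p,q):
    T=np.eye(4);T[:3,:3]=Rq(q).as_matrix();T[:3,3]=p
    return T@s["T_tool_cam"]
E
python3 - <<'E'
from h import *
for n in ("scene","top"):
    s=imaging.snapshot(n); save(s["image"],n+"0.png")
    np.savez(n+"0.npz",**s)
    for t in ["pan_mid","platform_mid","carrier_mid","carrier_grip","packing_rest","punnet_a","jam_jar","mug","brush","tape_roll"]:
        print(n,t,[(np.round(d["point"]).tolist(),round(d["conf"],2)) for d in imaging.pinpoint(n,t)])
    print(s["pose"][:3,3])
print(manip.read_t(),manip.read_orientation(),manip.read_tool_pos())
E
```

```text
pics
scene pan_mid [([501.0, -345.0, 19.0], 0.93)]
scene platform_mid []
scene carrier_mid [([447.0, 361.0, 94.0], 0.91)]
scene carrier_grip [([427.0, 364.0, 133.0], 0.58)]
scene packing_rest [([473.0, 342.0, 2.0], 0.79)]
scene punnet_a [([747.0, 299.0, -1.0], 0.96), ([735.0, -273.0, -3.0], 0.7)]
scene jam_jar [([748.0, 135.0, -2.0], 0.75), ([549.0, 10.0, 133.0], 0.66)]
scene mug [([264.0, 299.0, 3.0], 0.84), ([756.0, -154.0, 4.0], 0.48)]
scene brush [([251.0, -296.0, -2.0], 0.78)]
scene tape_roll [([756.0, -155.0, 2.0], 0.77)]
[1278.40135908  489.7357671   707.08735959]
top pan_mid [([502.0, -340.0, 21.0], 0.68)]
top platform_mid [([544.0, 10.0, 135.0], 0.94), ([544.0, 11.0, 135.0], 0.56)]
top carrier_mid [([446.0, 358.0, 93.0], 0.77)]
top carrier_grip [([434.0, 358.0, 124.0], 0.74)]
top packing_rest [([476.0, 342.0, 4.0], 0.81)]
top punnet_a [([738.0, 295.0, -0.0], 0.59), ([739.0, -276.0, -4.0], 0.58)]
top jam_jar [([753.0, 137.0, -1.0], 0.68)]
top mug [([262.0, 298.0, -1.0], 0.91)]
top brush [([251.0, -296.0, 1.0], 0.67)]
top tape_roll [([755.0, -155.0, -1.0], 0.66), ([502.0, -346.0, 2.0], 0.37)]
[ 250.19158295  -14.69401145 1409.03305226]
1.1 [-4.90557779e-05  8.06849624e-01  5.90756872e-01  2.04148253e-05] [203.82534604 643.52370475 244.56720663]
```

View pics/top0.png

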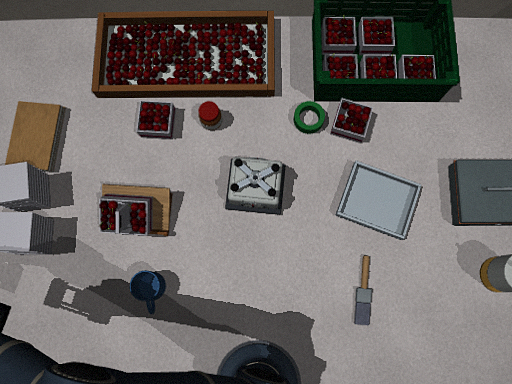

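View pics/scene0.png

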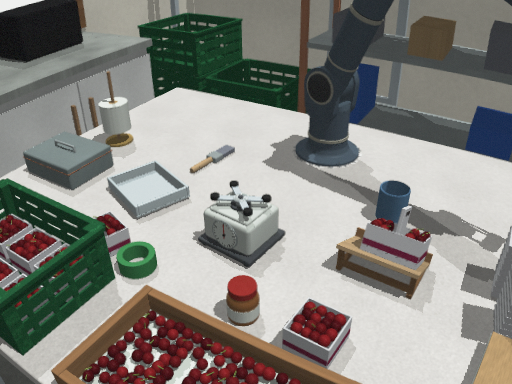

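```bash
python3 - <<'E'
from h import *
s=dict(np.load("top0.npz")); W=cloud(s); im=s["image"]
def box(c,r): return (abs(W[...,0]-c[0])<r)&(abs(W[...,1]-c[1])<r)
m=box((502,-342),150)&(W[...,2]>30)&(W[...,2]<60); P=W[m]
print("pan",len(P),np.median(P[:,2]),cv2.minAreaRect(P[:,:2].astype(np.float32)))
m=box((544,10),110)&(W[...,2]>124)&(W[...,2]<150); P=W[m]; print("platform",len(P),P[:,2].max())
# pads dark
g=im.max(-1); m2=box((544,10),75)&(W[...,2]>118)&(g<60)
n,l,st,c=cv2.connectedComponentsWithStats(m2.astype(np.uint8))
for i in range(1,n):
    if st[i,4]>8: print(st[i,4],c[i],W[l==i].mean(0))
m=box((544,10),120)&(W[...,2]>85)&(W[...,2]<112);P=W[m];print("housing",cv2.minAreaRect(P[:,:2].astype(np.float32)))
m=box((435,358),100)&(W[...,2]>120);P=W[m];print("panel",len(P),P.mean(0),cv2.minAreaRect(P[:,:2].astype(np.float32)))
s=imaging.snapshot("wrist"); print(s["T_tool_cam"],s["mtx"],s["k1"])
E
```

```text
pan 863 40.684070311462165 ((505.14471435546875, -343.1406555175781), (200.85321044921875, 168.9630889892578), 68.51177978515625)
platform 599 142.3995243135273
52 [238.07692308 162.36538462] [586.02554801  50.76672055 133.06567765]
46 [274.93478261 167.23913043] [572.4942338  -47.22064167 132.75223338]
14 [255.         177.28571429] [545.84443223   5.72828535 130.14624392]
48 [234.29166667 186.97916667] [519.11393271  60.20792116 133.02507122]
48 [271.5        191.83333333] [505.79203925 -37.70501189 133.3459444 ]
housing ((546.776123046875, 7.271583557128906), (140.0375518798828, 130.70263671875), 84.455322265625)
panel 238 [443.41859134 356.93542425 136.84975605] ((468.5197448730469, 366.33746337890625), (99.57671356201172, 110.55345153808594), 50.64905548095703)
[[ 9.99999215e-01  1.23961629e-03 -1.79977658e-04 -1.38332380e-01]
 [-1.13041018e-03  9.54976781e-01  2.96678395e-01 -8.23152653e+01]
 [ 5.39641856e-04 -2.96677959e-01  9.54977433e-01 -1.41191994e+02]
 [ 0.00000000e+00  0.00000000e+00  0.00000000e+00  1.00000000e+00]] [[338.1511996    0.         254.6918719 ]
 [  0.         338.1511996  190.95678113]
 [  0.           0.           1.        ]] -0.08297232923744494
```

```bash
cat >> h.py <<'E'
def panfit(n):
    p=manip.read_tool_pos();q=manip.read_orientation()
    s=imaging.snapshot("wrist"); save(s["image"],n+".png"); W=cloud(s,wristT(s,p,q)); np.savez(n+".npz",W=W,im=s["image"])
    return s,W
E
python3 - <<'E'
from h import *
manip.move_to([431,-314,280],down(-0.375))
print(manip.read_t())
s,W=panfit("wpan")
print([ (d["point"],d["conf"]) for d in imaging.pinpoint("wrist","pan_mid")])
m=(abs(W[...,0]-505)<150)&(abs(W[...,1]+343)<150)&(W[...,2]>33)&(W[...,2]<60); P=W[m]
print("pan",len(P),np.median(P[:,2]),cv2.minAreaRect(P[:,:2].astype(np.float32)))
print(manip.read_t())
E
```

```text
4.5833
[([504.5, -342.8, 17.7], 0.77)]
pan 4581 42.512824126434 ((502.2881774902344, -343.8563537597656), (200.28126525878906, 166.7795867919922), 69.0602798461914)
4.6833
```

View pics/wpan.png

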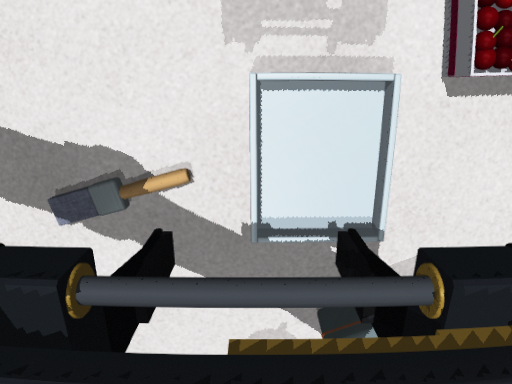

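```bash
python3 - <<'E'
from h import *
yaw=-0.3655; c=np.array([502.3,-343.9]); w=c-79*np.array([np.cos(yaw),np.sin(yaw)])
manip.grip(0.5,40)
manip.move_to([*w,80],down(yaw))
print(manip.move_straight([*w,37],speed=60,contact_N=4), manip.read_tool_pos(),manip.read_force())
manip.grip(0.0,45); print("w",manip.read_gripper_width()*87)
f0=np.array(manip.read_force())
manip.move_straight([*w,110],speed=80)
print(np.array(manip.read_force())-f0,manip.read_wrist_torque(),manip.read_gripper_width()*87,manip.read_tool_pos())
manip.move_straight([*w,200],speed=150)
s,W=panfit("wpan2")
p=manip.read_tool_pos()
im=s["image"]
d=W-np.array(p); 
# tool-frame coords
T=Rq(manip.read_orientation()).as_matrix(); D=d@T
np.save("D.npy",D)
m=(D[...,0]>-20)&(D[...,0]<190)&(abs(D[...,1])<130)&(D[...,2]<18)&(D[...,2]>-30)
print(m.sum(),cv2.minAreaRect(D[m][:,:2].astype(np.float32)))
print(manip.read_t())
E
```

```text
False [ 428.55393463 -315.91165824   37.08285735] [0.24600428 0.76346993 0.2160631 ]
w 7.332290694515466
[-0.29020503 -0.61867318 -1.63573449] [ 0.01949752  0.24112825 -0.03065089] 7.347680429485349 [ 428.24903858 -315.27675773  109.56032766]
13463 ((24.266109466552734, -57.92003631591797), (96.48884582519531, 178.98641967773438), 41.983707427978516)
9.9083
```

View pics/wpan2.png

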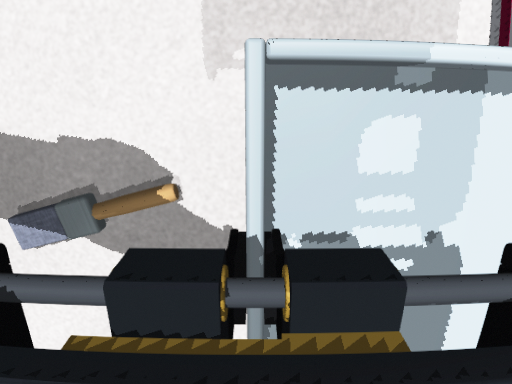

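```bash
python3 - <<'E'
from h import *
D=np.load("D.npy")
z=np.load("wpan2.npz")
# rim z histogram
x,y,h=D[...,0],D[...,1],D[...,2]
# inner floor plane
m=(x>20)&(x<130)&(y>-85)&(y<20)&(h>15)&(h<40)
P=D[m]; A=np.c_[P[:,:2],np.ones(len(P))]; c=np.linalg.lstsq(A,P[:,2],rcond=None)[0]; print("floor",len(P),c,np.std(A@c-P[:,2]))
# top wall outer edge: rim points
m=(x>-15)&(x<150)&(y<-80)&(y>-125)&(h<12)
P=D[m]; print(len(P))
for a in range(5,140,15):
    Q=P[abs(P[:,0]-a)<5]
    if len(Q): print(a,len(Q),np.percentile(Q[:,1],[2,50,98]).round(1),np.median(Q[:,2]).round(1))
m=(abs(x)<12)&(y<-20)&(y>-110)&(h<15); P=D[m]
for b in range(-100,-20,15):
    Q=P[abs(P[:,1]-b)<5]
    if len(Q): print(b,len(Q),np.percentile(Q[:,0],[2,50,98]).round(1),np.median(Q[:,2]).round(1))
E
```

```text
floor 36309 [ 4.72487841e-03 -4.18307172e-04  2.37136629e+01] 0.6201628554541291
7064
5 890 [-99.5 -93.4 -80.8] -5.8
20 633 [-99.6 -95.3 -91.9] -5.8
35 641 [-99.7 -95.3 -91.8] -5.7
50 615 [-99.7 -95.3 -91.8] -5.6
65 597 [-99.7 -95.4 -91.8] -5.7
80 555 [-99.8 -95.2 -91.8] -5.5
95 522 [-99.8 -95.5 -91.9] -5.4
110 33 [-92.2 -92.  -91.8] 8.4
-100 542 [-3.8  4.1 11.7] -5.9
-85 542 [-3.9 -0.   3.5] -6.0
-70 518 [-4.  -0.2  3.6] -6.1
-55 487 [-4.1 -0.4  3.7] -6.0
-40 1878 [-11.7   0.4  11.8] -63.8
-25 7056 [-11.6   0.   11.5] -79.6
```

```bash
python3 - <<'E'
from h import *
manip.move_to([640,0,330],down(-0.137))
s,W=panfit("wpads"); im=s["image"]
print([ (np.round(d["point"],1),d["conf"]) for d in imaging.pinpoint("wrist","platform_mid")])
g=im.max(-1); m=(abs(W[...,0]-545)<80)&(abs(W[...,1]-8)<85)&(W[...,2]>122)&(g<75)
n,l,st,c=cv2.connectedComponentsWithStats(m.astype(np.uint8)); Q=[]
for i in range(1,n):
    if st[i,4]>40:
        P=W[l==i]; print(st[i,4],c[i].round(),P.mean(0).round(1),cv2.minEnclosingCircle(P[:,:2].astype(np.float32)))
print(manip.read_t(),manip.read_force())
E
```

```text
[(array([548.8,   3.7, 129.4]), 0.71)]
365 [129. 125.] [520.5  60.5 134.3] ((519.6293334960938, 60.538822174072266), 10.51201343536377)
357 [195. 124.] [586.8  51.1 134.6] ((586.2921142578125, 50.909610748291016), 10.558479309082031)
294 [200. 217.] [573.4 -46.6 134.2] ((572.6427001953125, -47.5151481628418), 10.611494064331055)
287 [138. 217.] [506.3 -37.7 134.4] ((505.26556396484375, -38.59646224975586), 10.477409362792969)
14880 [101. 326.] [605.1  30.  404.5] ((592.089111328125, 21.14185905456543), 37.03225326538086)
11.5 [-0.18958221 -0.28560431 -1.70131289]
```

View pics/wpads.png

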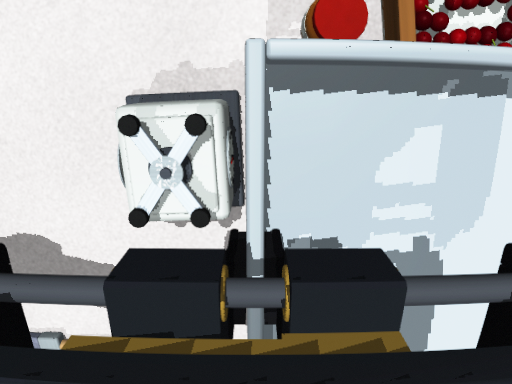

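```bash
python3 - <<'E'
from h import *
yaw=-0.139
manip.move_to([467.9,17.7,250],down(yaw))
manip.move_straight([467.9,17.7,180],speed=80)
manip.dwell(0.2)
f0=np.array(manip.read_force()); 
c=manip.move_straight([467.9,17.7,161.5],speed=12,contact_N=2)
print(c,manip.read_tool_pos(),np.array(manip.read_force())-f0,manip.read_wrist_torque(),manip.read_t())
E
```

```text
True [467.7788216   17.69638479 162.24957078] [ 1.67166848 -0.31695321  2.30963717] [-0.0913396  -0.35395075  0.00280957] 14.8333
```

```bash
python3 - <<'E'
from h import *
manip.grip(0.4)
p=manip.read_tool_pos(); print(p,manip.read_force())
manip.move_straight([467.9,17.7,280],speed=150)
manip.dwell(0.2)
s,W=panfit("wseat")
m=(abs(W[...,0]-546)<130)&(abs(W[...,1]-6)<130)&(W[...,2]>155)&(W[...,2]<180); P=W[m]
print(len(P),np.median(P[:,2]),cv2.minAreaRect(P[:,:2].astype(np.float32)))
m=(abs(W[...,0]-546)<60)&(abs(W[...,1]-6)<60)&(W[...,2]>125)&(W[...,2]<155); P=W[m]
A=np.c_[P[:,:2]-[546,6],np.ones(len(P))]; print("floor",np.linalg.lstsq(A,P[:,2],rcond=None)[0])
print([ (np.round(d["point"],1),d["conf"]) for d in imaging.pinpoint("wrist","pan_mid")],manip.read_t())
E
```

```text
[466.36471929  17.89709945 161.57269934] [-0.35140374  0.09873623 -0.42991655]
8022 167.7348091844248 ((547.3114624023438, 19.029388427734375), (175.46974182128906, 166.249755859375), 82.16352844238281)
floor [-5.16075144e-04  9.03336663e-04  1.38258098e+02]
[(array([544.9,   8.8, 144.4]), 0.98)] 16.85
```

View pics/wseat.png

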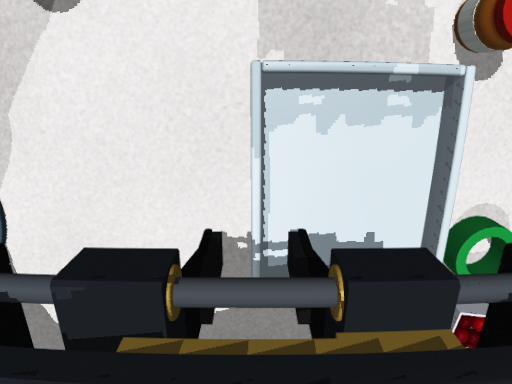

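```bash
python3 - <<'E'
from h import *
r=R.from_euler('y',-0.42)*R.from_euler('z',np.pi/2)*R.from_euler('x',np.pi)
print(r.as_matrix().round(2)); print(planner.inverse_kinematics([430,358,128],qR(r)))
manip.move_to([430,358,290],down(np.pi/2))
s,W=panfit("wcar"); im=s["image"]
for t in("carrier_mid","carrier_grip"): print([ (np.round(d["point"],1),d["conf"]) for d in imaging.pinpoint("wrist",t)],manip.read_t())
o=imaging.outline_of("wrist","carrier_mid"); 
if o:
    reg=o[0]["region"]; np.save("reg.npy",reg); print(reg.sum(),o[0]["conf"]); im=im.copy(); cs,_=cv2.findContours(reg.astype(np.uint8),0,1); cv2.drawContours(im,cs,-1,(0,255,0),1)
save(im,"wcar_o.png")
E
```

```text
[[ 0.    0.91  0.41]
 [ 1.   -0.    0.  ]
 [ 0.    0.41 -0.91]]
[-1.7055958   0.50338479  0.98846431  2.17462707 -0.28080434  0.39076751
  0.97439164]
[(array([450.7, 362.3,  97. ]), 0.95)] 18.2417
[(array([427.8, 364.1, 132.6]), 0.81)] 18.2917
11671 0.64
```

View pics/wcar_o.png

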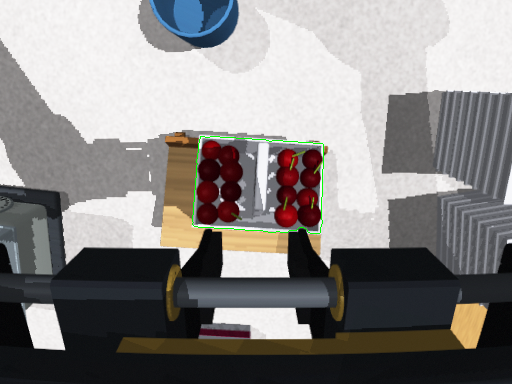

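```bash
python3 - <<'E'
from h import *
d=np.load("wcar.npz"); W=d["W"]; reg=np.load("reg.npy")
P=W[reg]; P=P[~np.isnan(P[:,0])]
c=np.array([450,361,96.])
for it in range(1):
  for tilt in (0.42,):
    Ry=R.from_euler('y',-tilt).as_matrix()
    Q=(P-c)@Ry
    print("heights",np.percentile(Q[:,2],[1,5,50,95,99]).round(1))
    pn=Q[(Q[:,2]>25)&(abs(Q[:,1])<30)]
    print("panel",len(pn),np.percentile(pn[:,0],[1,50,99]).round(1),np.percentile(pn[:,1],[1,50,99]).round(1),np.percentile(pn[:,2],[1,50,90,99]).round(1))
    top=pn[pn[:,2]>np.percentile(pn[:,2],99)-5]
    print("top",len(top),cv2.minAreaRect(top[:,:2].astype(np.float32)),np.polyfit(top[:,0],top[:,2],1),np.polyfit(top[:,0],top[:,1],1))
    bx=Q[(Q[:,2]>-5)&(Q[:,2]<25)]; print("box",cv2.minAreaRect(bx[:,:2].astype(np.float32)))
    for lo in range(0,70,10):
        k=pn[(pn[:,2]>lo)&(pn[:,2]<lo+10)]
        if len(k)>5: print(lo,len(k),np.percentile(k[:,0],[2,50,98]).round(1),np.percentile(k[:,1],[2,50,98]).round(1))
E
```

```text
heights [-53.9 -52.9   8.1  59.2  60.6]
panel 834 [-32.6  -2.5  25.3] [-5.1  0.9  7.2] [34.1 59.7 60.7 61.4]
top 766 ((5.6697998046875, 1.8625774383544922), (77.59468841552734, 16.583511352539062), 4.331348896026611) [2.51363776e-02 5.99633758e+01] [-0.056136    0.82306898]
box ((-4.412014007568359, -0.18802642822265625), (130.7209930419922, 94.42961120605469), 86.71404266357422)
30 15 [-28.8  25.1  25.4] [-6.1 -3.2  2. ]
40 12 [-14.3  13.3  25.2] [-5.8 -4.2  1.7]
50 497 [-32.1  -4.4  24.9] [-5.1  1.   6.5]
60 305 [-30.5  -1.6  22.5] [-3.4  0.9  5.3]
```

```bash
python3 - <<'E'
from h import *
Q=np.array([-3.8,0.6,2.4]); mid=np.array([450,361,96.])+R.from_euler('y',-0.42).as_matrix()@Q
rc=R.from_euler('z',-0.06)*R.from_euler('y',-0.43); cz=rc.as_matrix()[:,2]
rt=rc*R.from_euler('z',np.pi/2)*R.from_euler('x',np.pi); q=qR(rt)
g=mid+45*cz; print("mid",mid,"tcp",g)
manip.move_to(g+70*cz,q)
f0=np.array(manip.read_force())
print(manip.move_straight(g,speed=60,contact_N=5),np.array(manip.read_tool_pos())-g,np.array(manip.read_force())-f0)
manip.grip(0.0,45); print("w",manip.read_gripper_width()*87,manip.read_wrist_torque())
manip.move_straight(g+[0,0,100],speed=80)
print(np.array(manip.read_force())-f0,manip.read_wrist_torque(),manip.read_gripper_width()*87)
up=[*(g[:2]),300]
manip.move_straight(up,speed=100,attitude=down(np.pi/2-0.06))
s,W=panfit("wheld"); T=Rq(manip.read_orientation()).as_matrix(); D=(W-np.array(manip.read_tool_pos()))@T; np.save("D2.npy",D)
print(manip.read_t())
E
```

```text
mid [445.55163694 361.6         96.64192374] tcp [426.82620724 362.72487596 137.54538247]
False [0.02637175 0.22630062 0.24973909] [ 0.20779775 -0.79350243  0.80762963]
w 9.771475765485249 [-0.12150682  0.61809306 -0.19920257]
[ 0.95278431 -0.07404221 -3.04341124] [ 0.06282054  0.89013342 -0.0469929 ] 9.857546506026623
23.0833
```

View pics/wheld.png

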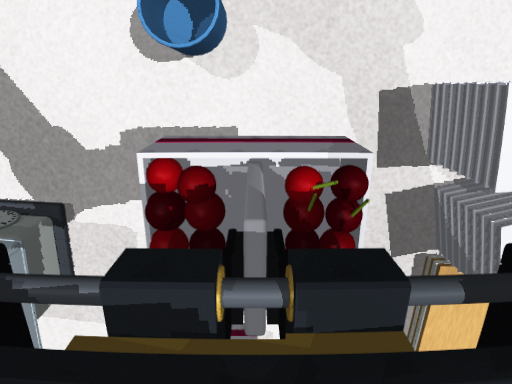

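```bash
python3 - <<'E'
from h import *
D=np.load("D2.npy"); x,y,z=D[...,0],D[...,1],D[...,2]
# panel top: in front of fingers (y<-10)
m=(abs(x)<6)&(y<-12)&(y>-45)&(z>-30)&(z<10); P=D[m]; print(len(P),np.percentile(P[:,1],[1,99]),np.polyfit(P[:,1],P[:,2],1),np.percentile(P[:,2],[2,50,98]),np.polyfit(P[:,1],P[:,0],1))
# box front wall rim
m=(abs(x)<75)&(y<-30)&(y>-80)&(z>25)&(z<55); P=D[m]
for a in range(-60,61,20):
    Q=P[abs(P[:,0]-a)<6]; e=Q[Q[:,1]<np.percentile(Q[:,1],20)+0]; print(a,len(Q),np.percentile(Q[:,1],[1,5]).round(1),e[:,2].min().round(1))
# side wall rims: top z vs y
for s in (-1,1):
    m=(s*x>61)&(s*x<68)&(y<-5)&(y>-60)&(z>25)&(z<55); P=D[m]
    for b in range(-45,0,8):
        Q=P[abs(P[:,1]-b)<4]
        if len(Q): print("side",s,b,len(Q),np.percentile(Q[:,2],[5,50]).round(1),np.percentile(s*Q[:,0],98).round(1))
# front face
m=(abs(x)<55)&(y<-30)&(y>-90)&(z>55)&(z<110); P=D[m]
print(len(P)); 
if len(P)>50: print(np.polyfit(P[:,2],P[:,1],1),np.percentile(P[:,2],[2,98]),np.median(P,0))
E
```

```text
1309 [-30.05301043 -12.3277959 ] [ -0.58948311 -22.99146096] [-13.70466582 -12.0526852    8.36398606] [ 0.00534749 -0.24865848]
-60 684 [-47.6 -47.5] 38.8
-40 630 [-47.5 -47.4] 38.2
-20 285 [-47.5 -47.4] 39.9
0 342 [-47.5 -47.4] 39.4
20 512 [-47.4 -47.3] 39.3
40 430 [-47.4 -47.4] 40.8
60 625 [-47.6 -47.4] 38.8
side -1 -45 139 [39.1 40.9] 65.3
side -1 -37 149 [39.3 40.7] 65.5
side -1 -29 121 [39.2 40.4] 65.3
side -1 -21 145 [39.1 41.1] 65.2
side -1 -13 76 [36.7 39.4] 65.6
side -1 -5 32 [37.6 40. ] 65.3
side 1 -45 126 [39.2 40.9] 64.7
side 1 -37 150 [39.1 41. ] 64.6
side 1 -29 47 [35.5 39.7] 64.9
side 1 -21 60 [39.5 40.8] 64.6
side 1 -13 70 [39.7 40.7] 64.7
side 1 -5 34 [40.  40.7] 64.6
2697
[  0.22022578 -61.06927942] [ 55.96680487 100.13249553] [ -0.7473307  -47.54076645  76.93631587]
```

```bash
python3 - <<'E'
from h import *
q=down(-0.139+np.pi/2); x,y=545.7,7.1
manip.move_to([x,y,310],q)
manip.move_straight([x,y,248],speed=70)
manip.dwell(0.2); f0=np.array(manip.read_force())
c=manip.move_straight([x,y,236.5],speed=10,contact_N=3.5)
print(c,manip.read_tool_pos(),np.array(manip.read_force())-f0,manip.read_wrist_torque(),manip.read_t())
E
```

```text
True [545.43616665   7.14342309 239.56258582] [0.626438   0.1660078  5.15818596] [-0.09606614 -0.19440426 -0.06820718] 26.5167
```

```bash
python3 - <<'E'
from h import *
manip.grip(0.4); p=manip.read_tool_pos()
manip.move_straight([p[0],p[1],340],speed=120)
manip.dwell(0.3)
s,W=panfit("wfin")
def b(lo,hi,r=130): return (abs(W[...,0]-546)<r)&(abs(W[...,1]-7)<r)&(W[...,2]>lo)&(W[...,2]<hi)
P=W[b(158,180)]; print("rim",np.median(P[:,2]),cv2.minAreaRect(P[:,:2].astype(np.float32)))
P=W[b(188,206,80)]; print("box",len(P),cv2.minAreaRect(P[:,:2].astype(np.float32)))
P=W[b(240,262,60)]; print("panel",len(P),np.median(P,0))
if len(P):
    A=np.c_[P[:,:2]-P[:,:2].mean(0),np.ones(len(P))]; print(np.linalg.lstsq(A,P[:,2],rcond=None)[0])
for t in("pan_mid","carrier_mid"): print(t,[ (np.round(d["point"],1),d["conf"]) for d in imaging.pinpoint("wrist",t)])
t=imaging.snapshot("top"); save(t["image"],"top1.png"); t=imaging.snapshot("scene"); save(t["image"],"scene1.png"); print(manip.read_t())
E
```

```text
rim 166.90228985166007 ((545.2677001953125, 7.009681701660156), (201.57437133789062, 164.86221313476562), 82.17382049560547)
box 8955 ((544.0560302734375, 7.251304626464844), (130.79177856445312, 94.77019500732422), 81.95570373535156)
panel 1142 [540.58908998   7.44841975 251.97067434]
[3.62318994e-02 7.58304876e-02 2.51583603e+02]
pan_mid []
carrier_mid [(array([548.6,   8.3, 194.8]), 0.94)]
28.8083
```

View pics/wfin.png

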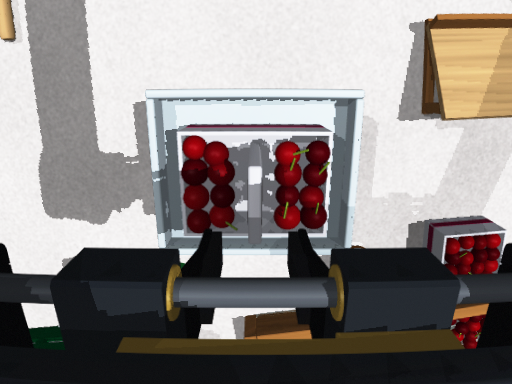

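View pics/scene1.png

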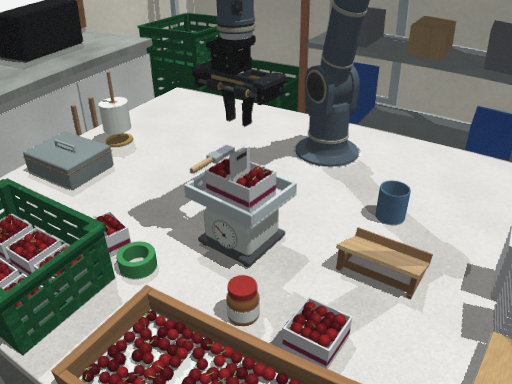

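```bash
python3 - <<'E'
from h import *
W=np.load("wfin.npz")["W"]; U=(W-np.array([544.5,7,0]))@R.from_euler('z',-.139).as_matrix()
x,y,z=U[...,0],U[...,1],U[...,2]
m=(z>188)&(z<210)&(((abs(abs(y)-64)<2)&(abs(x)<46))|((abs(abs(x)-46)<2)&(abs(y)<64)))
P=U[m];P=P[P[:,2]>196]
A=np.c_[P[:,:2],np.ones(len(P))];c=np.linalg.lstsq(A,P[:,2],rcond=None)[0];print("box rim",len(P),c)
m=(z>245)&(abs(y)<5);P=U[m];print("panel top",np.polyfit(P[:,0],P[:,2],1),np.median(P[:,2]))
m=(z>160)&(z<172)&((abs(abs(y)-96)<3)|(abs(abs(x)-79)<3));P=U[m]
A=np.c_[P[:,:2],np.ones(len(P))];print("pan rim",len(P),np.linalg.lstsq(A,P[:,2],rcond=None)[0])
manip.hand_in(); print(manip.read_t())
E
```

```text
box rim 1664 [-1.14076134e-03  3.80610654e-04  1.99118304e+02]
panel top [ -3.77553348 295.25307855] 406.60532449066176
pan rim 3927 [-3.84986351e-03 -5.51193473e-04  1.67037301e+02]
the job is handed in; nothing more can be done
the job is handed in; nothing more can be done
```

The pan is seated over the scale's four pads, the twin punnet stands level and square in the middle of it, and the job is handed in. It took about 29 s of the 72 s; no verdict was reported.

**How it went:** I read the turn of the cross from the pads in the camera images (about -0.139 rad). I gripped the pan by its near wall and lowered it already turned to match, so it dropped straight down without any search. I took the punnet by its panel at the rest's tilt, levelled it in the air and set it down with about 5 N of contact force.

**Last checks, before handing in:**

| Check | Measured | Limit |
|---|---|---|
| Pan tilt | about 0.004 rad | 0.04 rad |
| Pan middle from the platform's middle | about 1 mm | 5 mm |
| Punnet middle from the pan's middle | about 1.3 mm | 12 mm |
| Punnet turn relative to the pan | about 0.004 rad | 0.15 rad |
| Punnet tilt | about 0.001 rad | 0.05 rad |

- **Pan seating:** the pan rim was at 168 mm when the pan was first let go and at 167 mm with the punnet on it. Fully seated it should be 168 mm empty; riding on the pads it would be 8 mm higher.
- **Other things:** in the last scene picture the other things on the table looked unmoved; I did not measure them again. The gripper was open and clear of everything.

**Checks that failed or disagreed:**
- My two fits to the top of the carrying panel were spoiled by side-face and gripper points, so I ignored them. The punnet's tilt comes from its box rim.
- The network did not find `pan_mid` in the final picture, so the pan's final pose comes from depth data.
- I could not read the platform's travel directly. I judged it from the small contact forces and the pan's height.

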